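# Count to the third lane and push the stray tin home

### The arm

A 6-joint arm with a two-finger parallel gripper is mounted at the origin on the work surface. World frame = base frame: x ahead of the robot, y to its left, z up, the work surface at z = 0. Lengths are in m, angles in rad, forces in N, time in s.
With the tool pointing down it reaches from about 0.225 to 0.725 m from the base axis. Payload 3.1 kg.
Tool frame: the origin (TCP) lies at the centre of the arm's flange, where the gripper is bolted on; the fingertips stand 173 mm ahead of it and the grasp point (between the pads) lies 155 mm ahead of it; y points along the fingers, z is the direction in which the jaws open and shut, and the axes are right-handed (so a half turn about y gives the same grasp; the last joint's range is limited). The gripper opens to 85 mm and grips with 20 to 120 N. Pads are 22 mm wide; open, the fingers measure 114 mm over their backs; the gripper's body (76 mm by 85 mm) begins 54 mm behind the grasp point. The pads swing forward as they close: fully open they stand 13 mm farther back than shut.
Start: joints at [1.208, 0.048, 0.099, 1.622, 0, 1.443], TCP at [0.122, 0.511, 0.405] pointing down, gripper open.
Joint ranges: [-2.91, 2.91], [-0.99, 1.94], [-1.21, 1.42], [-2.12, 2.29], [-1.49, 1.47], [-3.14, 3.14]. Speed limits (rad/s): [2.79, 2.79, 3.14, 3.14, 3.14, 3.14].

### API

Orientations are given as a unit quaternion [w, x, y, z].
In Python, from station import arm, imaging gives the robot as it stands. Calls block until the motion is done:
- arm.move_to(position, orientation): joint-space move of the TCP to a pose.
- arm.line_to(position, ori=None, velocity=0.15, stop_force=None): straight line of the TCP; ori=None keeps the orientation; velocity is the mean speed in m/s. With stop_force (N) it stops when the force on the tool has changed by that much, and returns True; else False.
- arm.goto_joints(angles): joint-space move.
- arm.gripper_to(opening): finger opening in m; the grip force is fixed at half the most; returns when the fingers have stopped.
- arm.sleep(seconds).
- arm.ik(position, orientation): joint angles nearest the present ones, or None.
- imaging.camera(name): name is "scene" or "top" or "wrist"; returns the picture (480x640x3 uint8, red, green, blue); there is no depth.
- imaging.camera_info(name): a dict with "fx", "fy", "cx", "cy" (pixels), "R" (3x3) and "t" (3): a world point X has camera coordinates R X + t; the wrist camera has in their place "tool_from_camera" (4x4, takes a point from camera to tool coordinates, whose origin is the TCP and whose axes are the tool frame's). Camera axes: x right, y down, z forward; pixel columns grow to the right and rows downward; lengths in m; the calibration is good to about 2 mm. A picture is of the moment at which its call begins: read the wrist's pose just before it. camera_info takes no time and is no camera call.
A pose or a line that the arm cannot do raises arm.IKError and nothing moves.
- arm.job_done(): hands the job in, once; it reports no verdict.
Readings, each from a call of its own:
- arm.read_clock(): time.
- arm.read_joint_positions(): joint angles.
- arm.read_qd(): joint speeds.
- arm.read_tau(): joint torques, N m.
- arm.read_ee_pos(): TCP position.
- arm.read_ee_rot(): TCP orientation.
- arm.read_force(): force on the tool from outside, world axes, zero at the start.
- arm.read_ft_torque(): the same for the moment, N m.
- arm.read_grip_width(): finger opening in m.
Only numpy, scipy, OpenCV 4.12 (cv2) and the standard library are available. Lean on these libraries where they do the work, as an engineer would, in place of code of your own. Each camera call takes 0.05 s, during which the arm holds its last target.

### The job

The oblong tin left standing in front of the wire lane rack belongs in the third lane from the left, as the robot looks at the rack. First run a fingertip along the front ticket rail from the left, touching it at the first lane, the second and the third and going no farther along, and only then push the tin across the board and straight into that third lane, under the rail, until its near end is level with the front of the rail. Only push: nothing is to be pinched or lifted, the tin stays flat on the board, and the other goods stay where they are.

Things in the scene. Friction and masses are not known exactly. Their poses are not given: they have to be found in the camera images.
- rack: Fixed wire rack: 7 dark steel wire dividers (5.6 mm wire, 73 mm high, 150 mm deep) make 6 lanes at 84 mm pitch, 78 mm clear, open in front and above; the bare board is their floor. Origin on the board under the middle of the rail's front face; x into the lanes (away from the robot, within 0.12 rad), y to the robot's left, z up. Lane centres from the left: y = 210, 126, 42, -42, -126, -210 mm.
- rail: Ticket rail: flat grey plastic strip with a blank white ticket over each lane, fixed across the front of the dividers; 516 mm long (y), 10 mm thick, from 52 to 74 mm above the board, so that low goods pass under it. Origin and axes as the rack's: its front face is the plane x = 0, its left end at y = +258 mm.
- tin: Oblong metal tin with rounded corners and plain paper band, 90 mm long (its x), 60 mm wide (its y), 42 mm high, about 0.25 kg, standing flat and loose on the board in front of the rack, left or right of the third lane, its length within 0.3 rad of the lanes' direction. Origin at the centre of its underside, z up.
- round_can: Low round can, 72 mm across, 42 mm high, standing on the board in front of the rack, on the other side of the third lane. Leave it. Origin at the centre of its underside.
- stock_carton: Small carton, 86 x 58 x 50 mm high, in a lane of the rack (the four stocked lanes are the first, second, fourth and sixth, in any order of goods). Leave it. Origin at the centre of its underside.
- stock_can: Low round can, 74 mm across, 40 mm high, in a lane of the rack. Leave it. Origin at the centre of its underside.
- stock_jar: Squat jar, 66 mm across, 60 mm high, in a lane of the rack. Leave it. Origin at the centre of its underside.
- stock_packet: Flat yellow packet, 88 x 62 x 34 mm high, in a lane of the rack. Leave it. Origin at the centre of its underside.
- oil_bottle: Green bottle, 64 mm across, 210 mm high, at the left of the board. Leave it. Origin at the centre of its underside.
- tall_can: Tall can, 74 mm across, 110 mm high, at the right of the board. Leave it. Origin at the centre of its underside.
- labeller: Hand price labeller lying on its side at the right of the board, about 130 x 165 x 36 mm. Leave it. Origin on the board near its middle.
Things that resemble listed ones, but are neither listed nor needed, are in the scene too. What is shaped like the tin but blue is not meant.

How it is judged:
On the way, in this order (a step that is already met when the one before it is completed fails the run):
1. a fingertip touches the rail at the first lane, the tin not yet moved (contact force between the fingers and rail above 0.2 N and y of the grasp point in the frame of rack between 0.168 and 0.26 m and distance of tin from where it was at the start of the episode below 0.02 m), for 0.05 s.
2. a fingertip touches the rail at the second lane, the tin not yet moved (contact force between the fingers and rail above 0.2 N and y of the grasp point in the frame of rack between 0.084 and 0.168 m and distance of tin from where it was at the start of the episode below 0.02 m), for 0.05 s.
3. a fingertip touches the rail at the third lane, the tin not yet moved (contact force between the fingers and rail above 0.2 N and y of the grasp point in the frame of rack between 0 and 0.084 m and distance of tin from where it was at the start of the episode below 0.02 m), for 0.05 s.
4. the tin stands in the third lane, its near end level with the rail (x of tin in the frame of rack between 0.033 and 0.075 m and y of tin in the frame of rack between 0.028 and 0.056 m and angle between the x axis of tin and the x axis of rack, either way round below 0.17 rad and height (world z) of tin below 0.005 m and angle between tin's own z axis and vertical below 0.05 rad), for 0.2 s.
At the end, for the whole second after the job is handed in: The tin stands flat and still in the third lane: its near end within 12 mm proud of the rail's front face and 30 mm behind it, its middle within 14 mm of the lane's centre line, its length within 0.17 rad of the lane's direction; every other item is within 20 mm of where it started (all of step 4 and linear speed of tin below 0.01 m/s and distance of each of round_can, stock_carton, stock_can, stock_jar, stock_packet, oil_bottle, tall_can, labeller from where it was at the start of the episode below 0.02 m); the robot touches nothing.
It fails at once if the tin is lifted off the board (height (world z) of tin above 0.012 m).
It fails at once if the tin is tipped (angle between tin's own z axis and vertical above 0.25 rad).
It fails at once if the tin is pinched or rammed with more than 35 N (contact force between the fingers and tin above 35 N).
It fails at once if the fingertip runs on along the rail past the middle of the fourth lane (contact force between the fingers and rail above 0.5 N and y of the grasp point in the frame of rack below -0.05 m).
It fails at once if another item is moved by more than 20 mm (distance of any of round_can, stock_carton, stock_can, stock_jar, stock_packet, oil_bottle, tall_can, labeller from where it was at the start of the episode above 0.02 m).
It also fails if it takes over 72 s, if anything falls off the work surface, if the arm or the gripper's body presses on something with over 40 N, if the wrist force passes 120 N, or if a joint passes its speed limit or range.

## Working session

There is one attempt and no reset: what is moved stays moved. The work goes in short steps, each a Python script; the robot and the scene stay as the last script left them, time stands still between calls to the robot, and variables do not carry over. Pictures are saved under pics/ and viewed, and the job is handed in when it is done.

```bash
ls; mkdir -p pics
python3 - <<'E'
from station import arm, imaging
import cv2
for n in ["scene","top","wrist"]:
    im=imaging.camera(n); cv2.imwrite(f"pics/{n}0.png",im[:,:,::-1])
    i=imaging.camera_info(n); print(n,i)
print(arm.read_clock(),arm.read_ee_pos(),arm.read_ee_rot(),arm.read_grip_width(),arm.read_force())
E
```

```text
pics
scene {'fx': 468.60010434413806, 'fy': 468.60010434413806, 'cx': 322.88074269461293, 'cy': 245.72973405074865, 'R': array([[-0.78051561,  0.62500455,  0.01283337],
       [ 0.47791136,  0.60980541, -0.63224844],
       [-0.40298401, -0.48734657, -0.77465942]]), 't': array([ 0.40418143, -0.20672752,  1.27403223])}
top {'fx': 494.2857983968271, 'fy': 494.2857983968271, 'cx': 320.01953993767347, 'cy': 240.90550468571575, 'R': array([[-0.02034402, -0.99977529, -0.00595811],
       [-0.98586292,  0.02105154, -0.16622614],
       [ 0.16631421,  0.00249217, -0.98606966]]), 't': array([-0.00670825,  0.48892767,  1.27866879])}
wrist {'fx': 408.67663336715304, 'fy': 408.67663336715304, 'cx': 324.59096766854805, 'cy': 239.3249623931695, 'tool_from_camera': array([[ 6.26954471e-04,  9.48423685e-01,  3.17004922e-01,
        -8.14956569e-02],
       [ 1.92460348e-04, -3.17005093e-01,  9.48423816e-01,
         3.02580111e-02],
       [ 9.99999785e-01, -5.33607674e-04, -3.81281713e-04,
        -2.62481190e-04],
       [ 0.00000000e+00,  0.00000000e+00,  0.00000000e+00,
         1.00000000e+00]])}
0.15 [0.12208874 0.51043372 0.40378023] [-0.7016016   0.7028786  -0.0829711   0.08265987] 0.0853541737880502 [-0.36728317 -0.92922483  0.59654524]
```

View pics/top0.png

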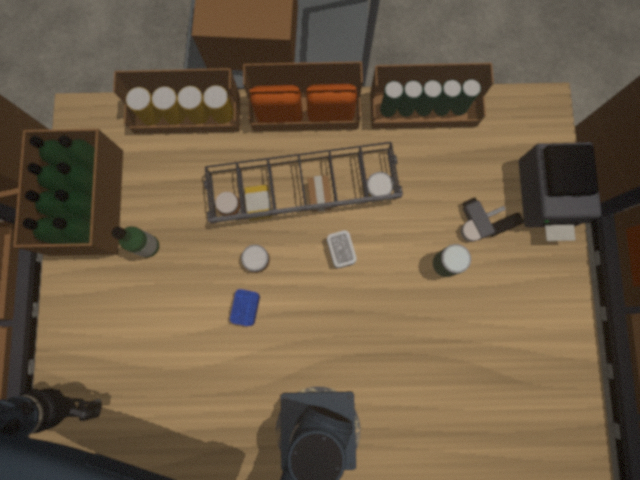

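View pics/scene0.png

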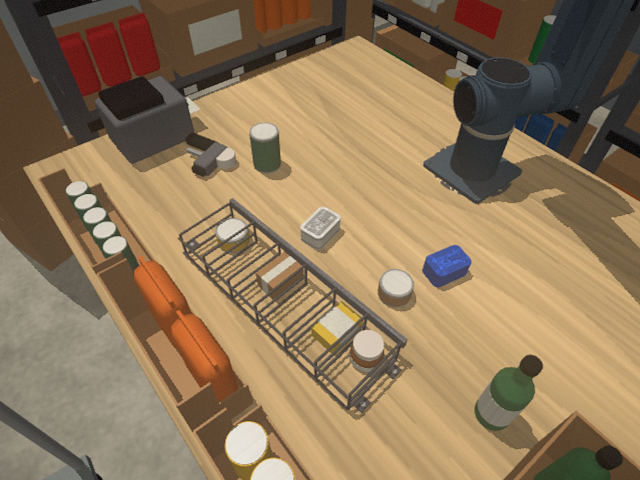

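The top view shows the rack's rail running from about (208,220) to (400,197). The candidates for the tin are the white/grey oblong at (341,249) and the blue one at (245,308). The blue one is excluded by the task. The round can is at (254,258). I'll check this in one enlarged crop.

Run:
```python
import cv2
im=cv2.imread("pics/top0.png")[130:280,190:410]
cv2.imwrite("pics/top_crop.png",cv2.resize(im,None,fx=3.6,fy=3.6,interpolation=cv2.INTER_CUBIC)[:600,:800])
```

```text
(no output)
```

View pics/top_crop.png

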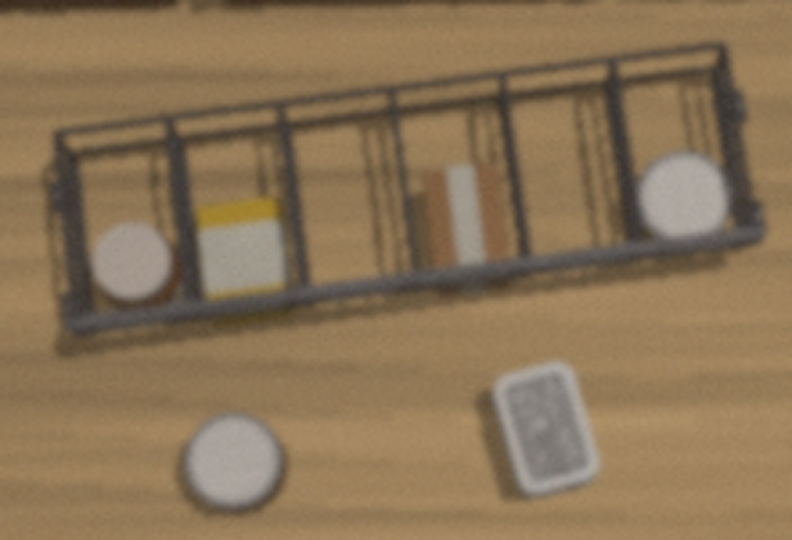

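The crop confirms it: the oblong white/grey tin is at about (341,249), in front of lanes 4–5. The third lane, at about (287,200), is empty, and the packet and carton stand either side of it. Next I measure.

```bash
cat > h.py <<'E'
import numpy as np, cv2
from scipy.spatial.transform import Rotation as Rot
def ray(info,px,z):
    R,t=np.array(info["R"]),np.array(info["t"])
    px=np.atleast_2d(px).astype(float)
    d=np.c_[(px[:,0]-info["cx"])/info["fx"],(px[:,1]-info["cy"])/info["fy"],np.ones(len(px))]@R
    c=-R.T@t
    return c+d*((z-c[2])/d[:,2])[:,None]
E
python3 - <<'E'
from h import *
from station import imaging
I=imaging.camera_info("top"); S=imaging.camera_info("scene")
P=ray(I,[[209.4,221.7],[401.7,197.2]],.074); print("rail top",P,np.linalg.norm(P[0]-P[1]), (P[0]+P[1])/2)
d=P[0]-P[1]; print("yaw of y axis",np.arctan2(-d[0],d[1]))
im=cv2.imread("pics/top0.png"); hsv=cv2.cvtColor(im,cv2.COLOR_BGR2HSV)
def blob(im,roi,lo,hi):
    x0,y0,x1,y1=roi
    h=cv2.cvtColor(im,cv2.COLOR_BGR2HSV)[y0:y1,x0:x1]
    m=cv2.inRange(h,lo,hi); c=max(cv2.findContours(m,0,1)[0],key=cv2.contourArea)
    return c.reshape(-1,2)+[x0,y0]
for nm,roi,hgt in [("tin",(318,225,365,275),.042),("rc",(232,235,278,280),.042)]:
    c=blob(im,roi,(0,0,95),(180,60,255))
    w=ray(I,c,hgt)[:,:2]; r=cv2.minAreaRect((w*1000).astype(np.float32)); print(nm,r, cv2.boundingRect(c))
E
```

```text
rail top [[ 0.54035809  0.27201469  0.074     ]
 [ 0.59541505 -0.23482355  0.074     ]] 0.5098198442439511 [0.56788657 0.01859557 0.074     ]
yaw of y axis 0.10820398065854024
tin ((466.70965576171875, -72.44392395019531), (95.14362335205078, 64.65225219726562), 14.452398300170898) (326, 230, 31, 38)
rc ((446.39471435546875, 157.89784240722656), (70.60748291015625, 69.00273895263672), 44.410888671875) (241, 245, 28, 27)
```

Run:
```python
import cv2
im=cv2.imread("pics/scene0.png")[185:415,170:480]
cv2.imwrite("pics/scene_crop.png",cv2.resize(im,None,fx=2.5,fy=2.5,interpolation=cv2.INTER_CUBIC))
```

```text
(no output)
```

View pics/scene_crop.png

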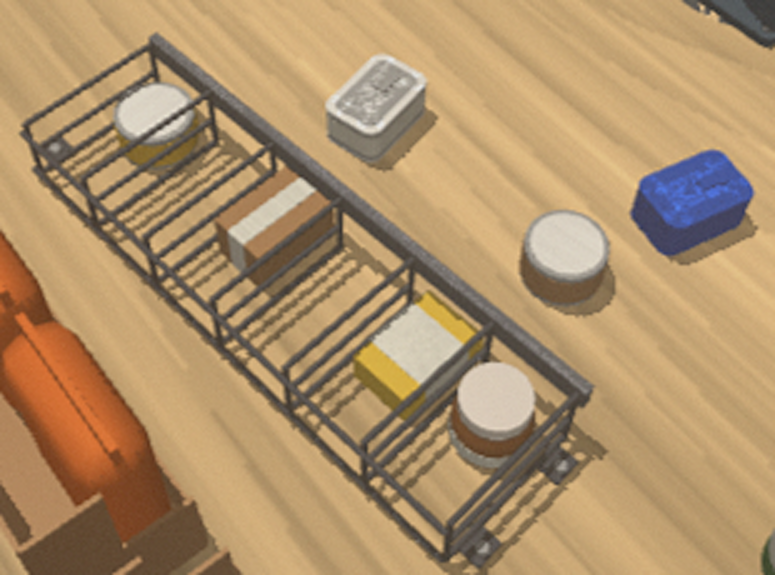

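```bash
cat >> h.py <<'E'
TH=0.108; O=np.array([0.568,0.0186])
def w(x,y,z,O=O,th=TH):
    c,s=np.cos(th),np.sin(th); return [O[0]+c*x-s*y,O[1]+s*x+c*y,z]
def loc(p,O=O,th=TH):
    c,s=np.cos(th),np.sin(th); a,b=p[0]-O[0],p[1]-O[1]; return np.array([c*a+s*b,-s*a+c*b])
def quat(ang):
    # tool x horizontal at world angle ang, tool y down, z = x × y
    x=np.array([np.cos(ang),np.sin(ang),0]); y=np.array([0,0,-1.]); z=np.cross(x,y)
    q=Rot.from_matrix(np.c_[x,y,z]).as_quat(); return [q[3],q[0],q[1],q[2]]
E
python3 - <<'E'
from h import *
from station import arm,imaging
S=imaging.camera_info("scene"); P=ray(S,[[232.8,199.4],[406.8,340.2]],.074); print("scene rail",P,P.mean(0),np.linalg.norm(P[0]-P[1]),np.arctan2(-(P[1]-P[0])[0],(P[1]-P[0])[1]))
q=arm.read_ee_rot(); M=Rot.from_quat([q[1],q[2],q[3],q[0]]).as_matrix(); print(M.round(2))
np.set_printoptions(precision=3,suppress=True)
for k in range(4):
    a=TH+k*np.pi/2
    for p in [w(-.03,.215,.3),w(-.015,.035,.23),w(-.11,-.14,.19),w(-.016,.042,.19),w(-.2,.042,.19)]:
        print(k,arm.ik(p,quat(a)))
E
```

```text
scene rail [[ 0.60126213 -0.23178264  0.074     ]
 [ 0.54217579  0.27631183  0.074     ]] [0.57171896 0.02226459 0.074     ] 0.5115185151899616 0.11577008408962017
[[ 0.97 -0.    0.23]
 [-0.23 -0.    0.97]
 [-0.   -1.   -0.  ]]
0 [0.3   0.15  0.001 1.422 0.    0.192]
0 [-0.028  0.151 -0.139  1.281  0.    -0.136]
0 [-0.409  0.029 -0.353  1.189  0.    -0.517]
0 [-0.015  0.177 -0.192  1.202  0.    -0.123]
0 [-0.077 -0.319 -0.66   1.23   0.    -0.185]
1 [ 0.3    0.15   0.001  1.422  0.    -1.379]
1 [-0.028  0.151 -0.139  1.281  0.    -1.706]
1 [-0.409  0.029 -0.353  1.189  0.    -2.088]
1 [-0.015  0.177 -0.192  1.202  0.    -1.694]
1 [-0.077 -0.319 -0.66   1.23   0.    -1.756]
2 [ 0.3    0.15   0.001  1.422  0.    -2.95 ]
2 [-0.028  0.151 -0.139  1.281  0.     3.006]
2 [-0.409  0.029 -0.353  1.189  0.     2.625]
2 [-0.015  0.177 -0.192  1.202  0.     3.018]
2 [-0.077 -0.319 -0.66   1.23   0.     2.956]
3 [0.3   0.15  0.001 1.422 0.    1.762]
3 [-0.028  0.151 -0.139  1.281  0.     1.435]
3 [-0.409  0.029 -0.353  1.189  0.     1.054]
3 [-0.015  0.177 -0.192  1.202  0.     1.448]
3 [-0.077 -0.319 -0.66   1.23   0.     1.385]
```

```bash
sed -i 's/^TH=.*/TH=0.112; O=np.array([0.570,0.0205])/' h.py
python3 - <<'E'
from h import *
from station import arm,imaging
arm.gripper_to(0.0)
p0=arm.read_ee_pos()
arm.line_to([p0[0],p0[1],.45],velocity=.3)
p=w(-.16,.06,.45); print(p, arm.ik(p,quat(TH)))
arm.move_to(p,quat(TH))
q=arm.read_ee_rot(); P=arm.read_ee_pos(); im=imaging.camera("wrist"); cv2.imwrite("pics/w1.png",im[:,:,::-1])
np.savez("w1.npz",q=q,P=P); print(P,q,arm.read_clock(),arm.read_grip_width())
E
```

```text
[np.float64(0.4042965118965452), np.float64(0.062241514471185984), 0.45] [-0.01153294 -0.23406889 -0.07164477  1.73322044  0.         -0.12353294]
[0.40427002 0.0627353  0.44984209] [ 0.70610753 -0.70585523 -0.03979085  0.03996561] 3.1833 -0.00013931684501291948
```

View pics/w1.png

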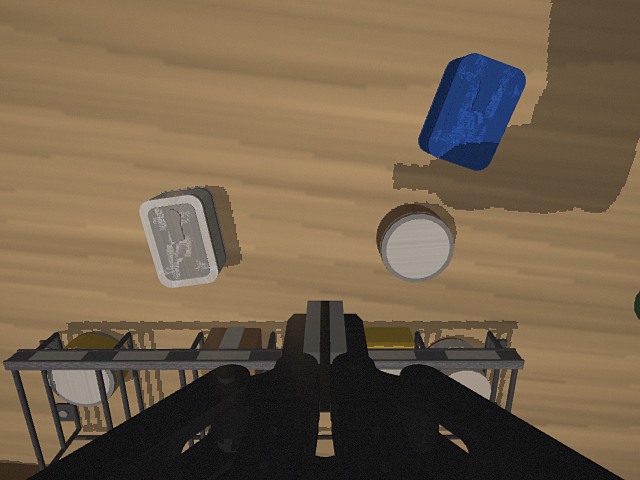

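Run:
```python
from h import *
im=cv2.imread("pics/w1.png")
a=cv2.resize(im[335:385,0:100],None,fx=8,fy=6,interpolation=cv2.INTER_CUBIC); b=cv2.resize(im[335:385,450:550],None,fx=8,fy=6,interpolation=cv2.INTER_CUBIC)
cv2.imwrite("pics/w1c.png",np.vstack([a,b]))
```

```text
(no output)
```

View pics/w1c.png

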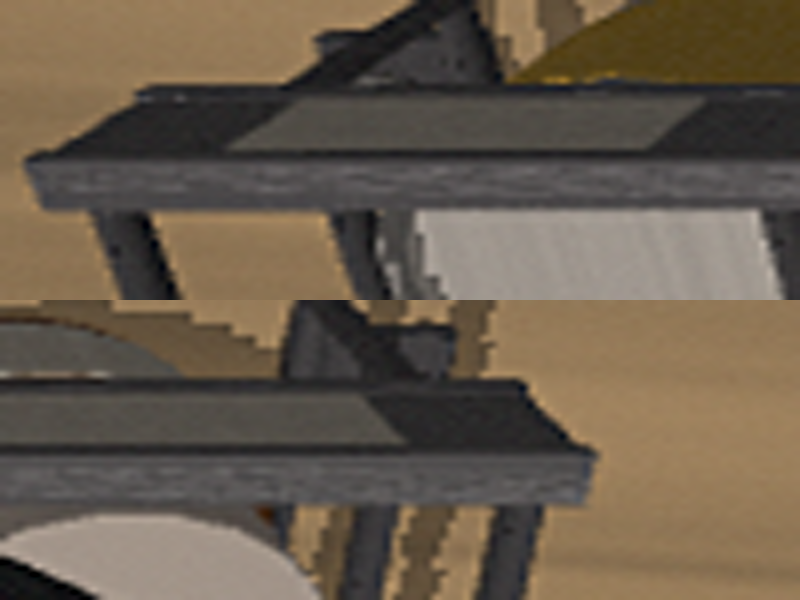

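```bash
cat >> h.py <<'E'
def wray(info,q,P,px,z):
    T=np.eye(4); T[:3,:3]=Rot.from_quat([q[1],q[2],q[3],q[0]]).as_matrix(); T[:3,3]=P
    W=np.linalg.inv(T@np.array(info["tool_from_camera"]))
    return ray(dict(info,R=W[:3,:3],t=W[:3,3]),px,z)
def tin(info,q,P,im,roi,lo=100):
    x0,y0,x1,y1=roi
    h=cv2.cvtColor(im,cv2.COLOR_BGR2HSV)[y0:y1,x0:x1]
    m=cv2.inRange(h,(0,0,lo),(180,50,255)); c=max(cv2.findContours(m,0,1)[0],key=cv2.contourArea).reshape(-1,2)+[x0,y0]
    return c,cv2.minAreaRect((wray(info,q,P,c,.042)[:,:2]*1000).astype(np.float32))
E
python3 - <<'E'
from h import *
from station import imaging
I=imaging.camera_info("wrist"); d=np.load("w1.npz")
for px,z in [([[3.2,361.5],[524.5,360.3]],.074),([[17.9,350.4],[515,348.7]],.052)]:
    P=wray(I,d["q"],d["P"],px,z); e=P[1]-P[0]; print(P,P.mean(0),np.linalg.norm(e),np.arctan2(-e[0],e[1]))
im=cv2.imread("pics/w1.png")
c,r=tin(I,d["q"],d["P"],im,(120,170,250,300)); print(cv2.boundingRect(c),r)
c,r=tin(I,d["q"],d["P"],im,(365,195,465,290)); print(cv2.boundingRect(c),r, loc(np.array(r[0])/1000))
E
```

```text
[[ 0.60024472 -0.23565384  0.074     ]
 [ 0.54117379  0.27700961  0.074     ]] [0.57070926 0.02067788 0.074     ] 0.5160554130084843 0.11471768938747597
[[ 0.60231809 -0.2369818   0.052     ]
 [ 0.54235281  0.27765753  0.052     ]] [0.57233545 0.02033787 0.052     ] 0.5181211022422745 0.11599597473908378
(139, 194, 79, 94) ((467.1770324707031, -73.22273254394531), (92.40380859375, 61.24547576904297), 14.603659629821777)
(381, 214, 73, 68) ((447.7086486816406, 158.7855682373047), (69.79576873779297, 70.80956268310547), 6.422595024108887) [-0.10606952  0.15108716]
```

```bash
sed -i 's/^TH=.*/TH=0.115; O=np.array([0.571,0.0205])/' h.py
python3 - <<'E'
from h import *
from station import arm
q=quat(TH)
arm.move_to(w(-.07,.222,.36),q)
arm.line_to(w(-.05,.222,.229),velocity=.2)
f0=arm.read_force()
s=arm.line_to(w(.01,.222,.229),velocity=.02,stop_force=1.5)
p=arm.read_ee_pos(); print(s,loc(p),p,arm.read_force()-f0,arm.read_clock(),f0)
arm.sleep(.1); p=arm.read_ee_pos(); print(loc(p),arm.read_force()-f0)
E
```

```text
True [-0.01184081  0.22190845] [0.53377414 0.239584   0.22814347] [ 1.42510313 -0.61918219 -0.36124074] 6.6583 [-1.31794499  0.20248132  0.37694718]
[-0.01218385  0.22184888] [ 1.61082714 -0.09677891 -0.06657333]
```

Run:
```python
from h import *
from station import arm
for i in range(3):
    arm.sleep(.1); print(arm.read_force(),loc(arm.read_ee_pos()))
for x in (-.011,-.010):
    arm.line_to(w(x,.222,.229),velocity=.02); arm.sleep(.15); print(x,arm.read_force(),loc(arm.read_ee_pos()),arm.read_clock())
```

```text
[ 0.78627811 -0.28279268  0.93472655] [-0.01237189  0.22185616]
[-0.48917412  0.36175828  0.43724629] [-0.01241684  0.22186899]
[ 0.02899837 -0.15041365 -0.19289671] [-0.01238291  0.22184629]
-0.011 [-1.19701539 -0.04190882  0.23010203] [-0.01112417  0.22201376] 7.4583
-0.01 [-5.16545188 -1.51241957  3.06359183] [-0.01075619  0.22201578] 7.8583
```

The rail is touched at a local x of about -11 mm, as expected for the 22 mm fingers. Now I slide along it.

Run:
```python
from h import *
from station import arm
x=-.010
for y in (.20,.18,.16,.14,.12,.10,.08,.06,.045,.035):
    arm.line_to(w(x,y,.229),velocity=.05)
    f=np.mean([arm.read_force() for _ in range(2)],0); l=loc(arm.read_ee_pos())
    fx=f[0]*np.cos(TH)+f[1]*np.sin(TH)
    print(y,round(x,4),f.round(1),l.round(4),round(fx,1))
    if fx>-3: x+=.0006
    if fx<-9: x-=.0006
arm.sleep(.3); print(arm.read_force(),loc(arm.read_ee_pos()))
arm.line_to(w(-.05,.035,.229),velocity=.1)
arm.line_to(w(-.08,.035,.30),velocity=.2)
print(arm.read_clock())
```

```text
0.2 -0.01 [-5.2 -0.  -0. ] [-0.0107  0.1995] -5.2
0.18 -0.01 [-5.4 -0.2  0.5] [-0.0107  0.1794] -5.4
0.16 -0.01 [-5.6 -0.3  0.4] [-0.0107  0.1594] -5.6
0.14 -0.01 [-4.6 -0.6  0.2] [-0.0107  0.1394] -4.6
0.12 -0.01 [-5.   0.1 -0.2] [-0.0107  0.1194] -5.0
0.1 -0.01 [-4.8  0.1 -0.1] [-0.0107  0.0994] -4.7
0.08 -0.01 [-4.6  0.1  0.7] [-0.0107  0.0794] -4.6
0.06 -0.01 [-5.   0.4 -1.3] [-0.0107  0.0594] -4.9
0.045 -0.01 [-5.5 -0.6 -0.1] [-0.0107  0.0444] -5.6
0.035 -0.01 [-4.7  0.3  0.2] [-0.0107  0.0344] -4.6
[-5.2963749  -0.45216238 -0.71767396] [-0.01073115  0.03441145]
14.4833
```

Run:
```python
from h import *
from station import arm,imaging
q=quat(TH-np.pi/2)
arm.move_to(w(-.114,-.158,.30),q)
arm.gripper_to(.05); print(arm.read_grip_width())
arm.line_to(w(-.114,-.158,.181),velocity=.12)
f0=arm.read_force()
arm.line_to(w(-.114,-.10,.181),velocity=.05); print(arm.read_force()-f0,loc(arm.read_ee_pos()),arm.read_clock())
q=arm.read_ee_rot(); P=arm.read_ee_pos(); im=imaging.camera("wrist"); cv2.imwrite("pics/w2.png",im[:,:,::-1])
im=imaging.camera("top"); cv2.imwrite("pics/t2.png",cv2.resize(im[160:310,190:460,::-1],None,fx=2.9,fy=2.9))
np.savez("w2.npz",q=q,P=P)
```

```text
0.049818717361460846
[-0.31033376 -0.89052365  0.29136841] [-0.11398331 -0.10008678] 18.55
```

View pics/w2.png

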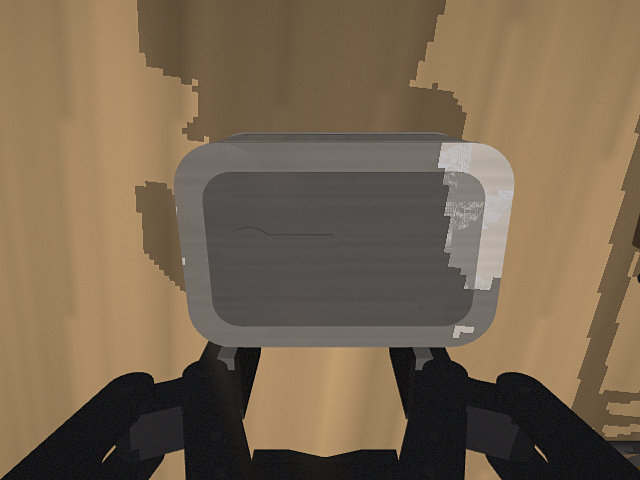

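View pics/t2.png

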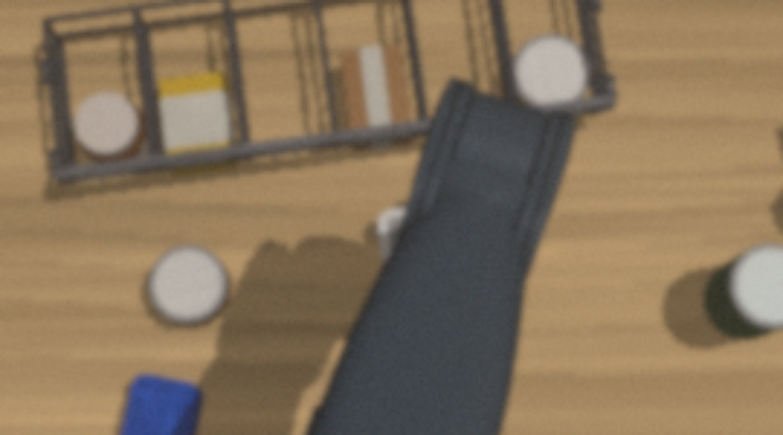

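The wrist view shows the tin (cols 175–515, rows 140–347) squared up against both fingers at about (235,350) and (415,350). I'll continue the push across the board.

Run:
```python
from h import *
from station import arm,imaging
I=imaging.camera_info("wrist"); d=np.load("w2.npz")
P=wray(I,d["q"],d["P"],[[177,190],[192,330],[513,190],[496,325],[345,141],[345,347]],.042); print(np.array([loc(p) for p in P]).round(4))
arm.line_to(w(-.114,-.0005,.181),velocity=.06); print(arm.read_force(),loc(arm.read_ee_pos()),arm.read_clock())
q=arm.read_ee_rot(); P=arm.read_ee_pos(); im=imaging.camera("wrist"); cv2.imwrite("pics/w3.png",im[:,:,::-1]); np.savez("w3.npz",q=q,P=P)
```

```text
[[-0.1538 -0.0411]
 [-0.1542 -0.0841]
 [-0.0632 -0.0411]
 [-0.0623 -0.0824]
 [-0.1087 -0.0282]
 [-0.1078 -0.09  ]]
[0.22725891 0.03153866 0.32407948] [-0.11398827 -0.00057463] 20.4583
```

View pics/w3.png

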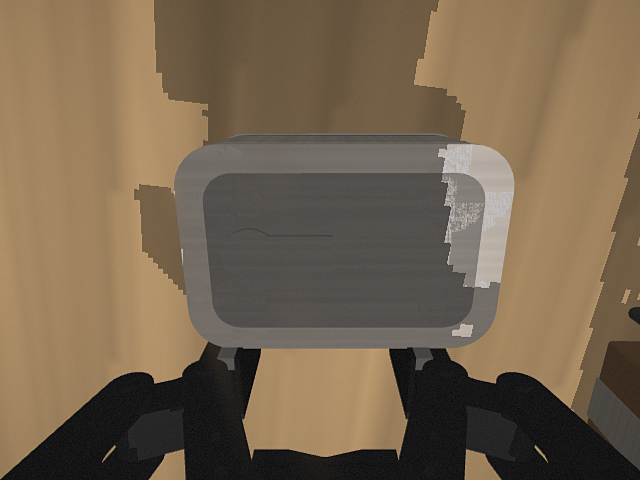

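Run:
```python
from h import *
from station import arm,imaging
arm.line_to(w(-.114,-.04,.181),velocity=.1)
arm.line_to(w(-.16,-.04,.27),velocity=.2)
arm.move_to(w(-.20,.041,.27),quat(TH))
arm.gripper_to(.022)
arm.line_to(w(-.20,.041,.189),velocity=.15)
arm.line_to(w(-.12,.041,.189),velocity=.05); print(arm.read_force(),loc(arm.read_ee_pos()),arm.read_clock())
q=arm.read_ee_rot(); P=arm.read_ee_pos(); im=imaging.camera("wrist"); cv2.imwrite("pics/w4.png",im[:,:,::-1]); np.savez("w4.npz",q=q,P=P)
im=imaging.camera("scene"); cv2.imwrite("pics/s4.png",cv2.resize(im[185:415,170:480,::-1],None,fx=2.5,fy=2.5))
```

```text
[-0.26046872  0.15839395  0.55556657] [-0.12005622  0.04101177] 25.7917
```

View pics/w4.png

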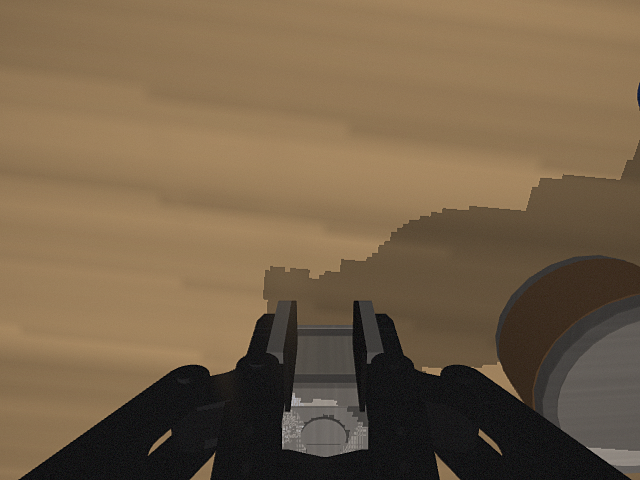

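View pics/s4.png

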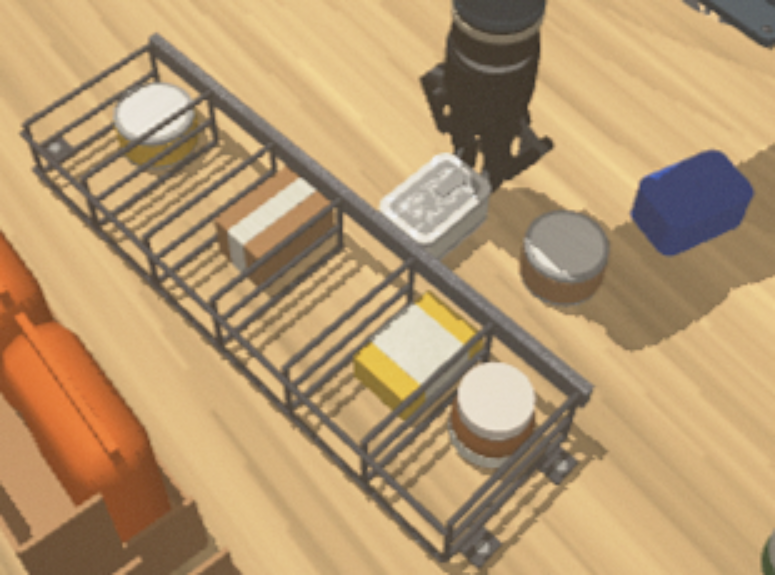

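The scene view shows the tin at crop (435,205), lined up with the open third lane between the carton and the packet. The round can hasn't moved. I'll push on into the lane.

Run:
```python
from h import *
from station import arm,imaging
s=arm.line_to(w(-.05,.041,.189),velocity=.05,stop_force=8); print(s,arm.read_force(),loc(arm.read_ee_pos()))
im=imaging.camera("scene"); cv2.imwrite("pics/s5.png",cv2.resize(im[185:415,170:480,::-1],None,fx=2.5,fy=2.5))
if not s:
    s=arm.line_to(w(-.015,.041,.189),velocity=.04,stop_force=8); print(s,arm.read_force(),loc(arm.read_ee_pos()),arm.read_clock())
im=imaging.camera("scene"); cv2.imwrite("pics/s6.png",cv2.resize(im[185:415,170:480,::-1],None,fx=2.5,fy=2.5))
```

```text
False [ 0.54345841  0.27933001 -0.48390373] [-0.04997433  0.04099498]
False [-0.34789941 -0.38358179  0.76046425] [-0.01484032  0.04098221] 28.5167
```

View pics/s6.png

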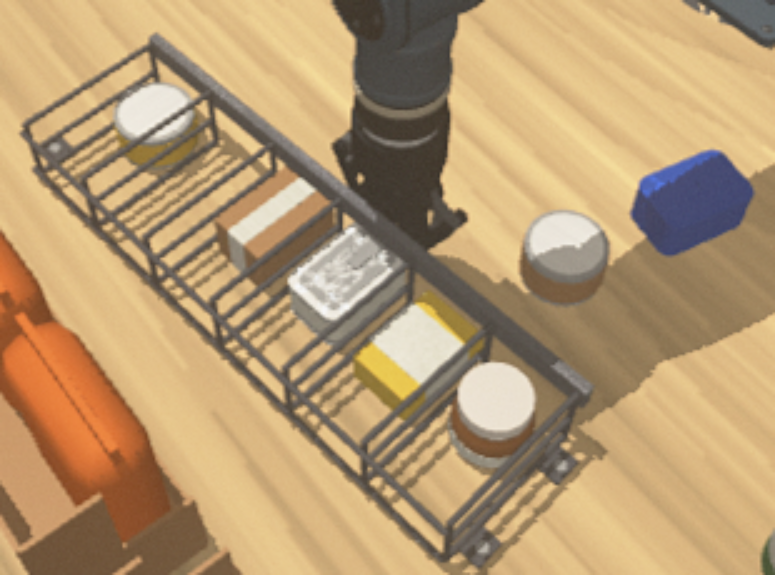

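The tin is in the third lane. I'll back off and verify.

Run:
```python
from h import *
from station import arm,imaging
arm.line_to(w(-.10,.041,.189),velocity=.12)
arm.line_to(w(-.17,.041,.44),velocity=.25)
q=arm.read_ee_rot(); P=arm.read_ee_pos(); im=imaging.camera("wrist"); cv2.imwrite("pics/w7.png",im[:,:,::-1]); np.savez("w7.npz",q=q,P=P)
arm.move_to(w(-.28,-.2,.40),quat(TH))
im=imaging.camera("top"); cv2.imwrite("pics/t7full.png",im[:,:,::-1]); cv2.imwrite("pics/t7.png",cv2.resize(im[130:280,190:410,::-1],None,fx=3.6,fy=3.6,interpolation=cv2.INTER_CUBIC))
im=imaging.camera("scene"); cv2.imwrite("pics/s7.png",cv2.resize(im[185:415,170:480,::-1],None,fx=2.5,fy=2.5))
print(arm.read_clock())
```

```text
31.8083
```

View pics/t7.png

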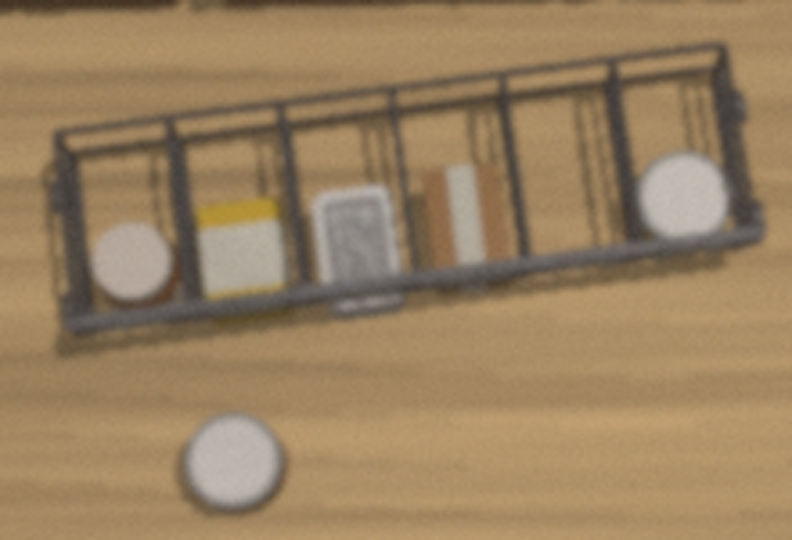

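View pics/s7.png

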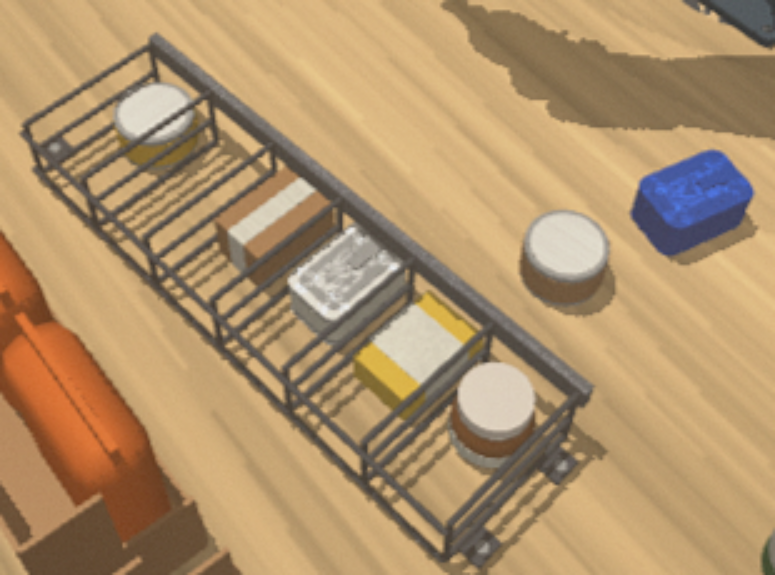

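View pics/w7.png

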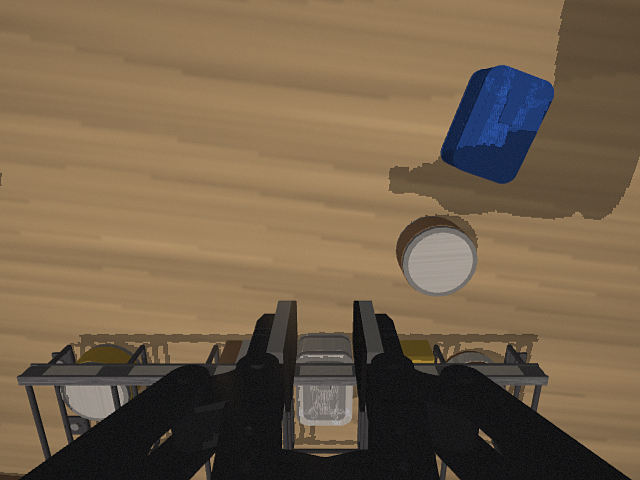

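Run:
```python
from h import *
from station import imaging
I=imaging.camera_info("top")
f=lambda u,v:[190+u/3.6,130+v/3.6]
for p in ray(I,[f(352,188),f(369,310),f(315,215),f(391,205),f(333,312),f(404,304)],.042): print(loc(p).round(4))
W=imaging.camera_info("wrist"); d=np.load("w7.npz")
for p in wray(W,d["q"],d["P"],[[326,334],[326,426],[299,400],[352,400]],.042): print("w",loc(p).round(4))
a=cv2.imread("pics/top0.png"); b=cv2.imread("pics/t7full.png"); m=(cv2.absdiff(a,b).max(2)>45).astype(np.uint8)[:330]
for c in cv2.findContours(m,0,1)[0]:
    if cv2.contourArea(c)>15: print(cv2.boundingRect(c))
```

```text
[0.0862 0.0374]
[-0.0091  0.0366]
[0.0691 0.0677]
[0.069  0.0099]
[-0.007   0.0634]
[-0.0082  0.01  ]
w [-0.0279  0.0422]
w [0.0891 0.0422]
w [0.054  0.0129]
w [0.054  0.0705]
(376, 245, 130, 85)
(333, 243, 19, 19)
(322, 231, 30, 38)
(277, 181, 24, 27)
```

View pics/t7full.png

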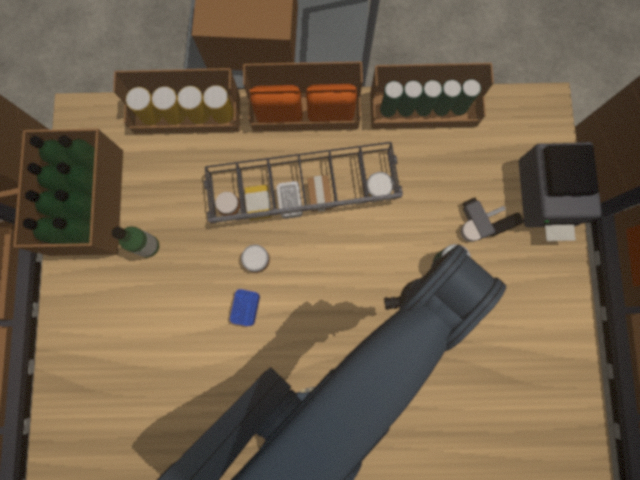

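The arm hides the tall can in this view, so I'll move it clear and check the can before handing in.

Run:
```python
from h import *
from station import arm,imaging
arm.move_to(w(-.28,.041,.44),quat(TH)); arm.sleep(.3)
im=imaging.camera("top")[:,:,::-1].copy(); a=cv2.imread("pics/top0.png")
x=slice(180,300),slice(415,530)
print("right-side diff",(cv2.absdiff(a,im).max(2)>45)[x].sum(), "round can", (cv2.absdiff(a,im).max(2)>45)[235:285,230:280].sum(), "bottle",(cv2.absdiff(a,im).max(2)>45)[215:265,105:170].sum(), arm.read_force())
cv2.imwrite("pics/t8.png",im)
arm.job_done(); print(arm.read_clock())
```

```text
right-side diff 0 round can 246 bottle 0 [-0.01365532 -0.13847999  0.59220912]
the job is handed in; nothing more can be done
the job is handed in; nothing more can be done
```

View pics/t8.png

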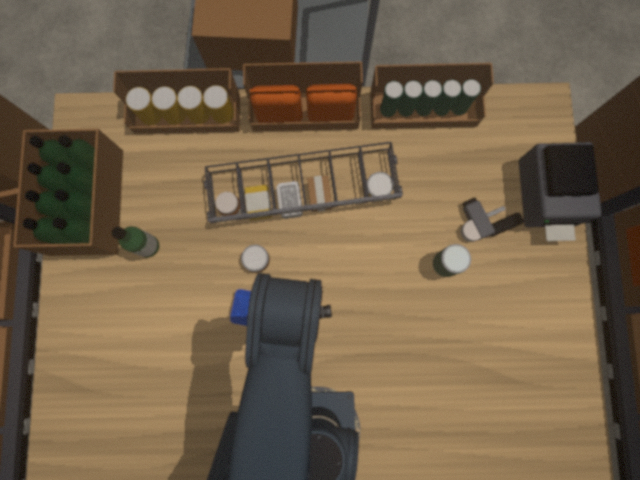

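The tin is in the third lane and the job is handed in after about 34 s of the 72 s allowed; no verdict was reported.

**Rail:** I slid the closed fingertips along the ticket rail at about 5 N, from local y = 0.222 to 0.034 m. That covered lanes 1, 2 and 3, and I then backed straight off.

**Tin:** With the fingers part-open as a two-point pusher, I pushed the white/grey tin sideways, which squared it up. I then pushed it straight under the rail into the lane. Nothing was gripped or lifted, and the wrist force showed only noise of about 1 N after each push.

**Last checks:**
- **Across the lane:** the tin's middle is at y ≈ 0.037–0.042 m (lane centre 0.042 m), aligned with the lane by eye.
- **Depth:** the near end is about 4 mm proud of the rail by push geometry and about 7–9 mm from the top camera; the limit is 12 mm. The top view makes the tin about 5 mm too long, so it likely overstates this.
- **Bad reading:** the wrist camera put the near end 28 mm out. I set this aside because I had picked the lower edge of the tin's near face instead of its top edge.
- **Other goods:** the picture differences show no change for the bottle, the tall can or the labeller. The stocked lanes look unchanged. The last check flagged 246 changed pixels around the round can, which I put down to the arm reaching into that area. The earlier unobstructed picture showed no change there.

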